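Clamp the glued end board of a small box with a one-hand bar clamp

TASK

The loose end board of the little wooden box on the worktop has just been glued and has to be drawn tight with the one-hand bar clamp that lies around it. First take the spice jar out of the gap between the end board and the clamp's far jaw and stand it upright on bare worktop, a good hand's breadth clear of the clamp and box. Then pump the trigger against the handle until the jaws have closed on the box and press the end board snugly home, working the jaw with the trigger only and squeezing gently because the thin wood caves in, leave everything else where it is, and finish still holding the trigger squeezed.

Things in the scene. Friction and masses are not known exactly. Their poses are not given: they have to be found in the camera images.
- clamp: one-hand bar clamp lying on its side, loose, 0.6 kg, 32 mm high: black housing, near jaw, pistol handle. Origin on the worktop under the bar's centre line, at the near jaw's pressing face; y along the bar to the far jaw, x from handle side to jaw side. Housing x -26 to 20, y -58 to -4 mm; near jaw x 0 to 79, y -24 to 0; handle x -124 to -20, y -62 to -40, z 3 to 29. The bar's tail comes out to y = -180
- grip (a point): where a hand squeezes: between handle and trigger, 16 mm up, at x -78, y -30 mm of the clamp (axes alike). Along y the handle's back is 32 mm behind it, the trigger's face 35 mm ahead when released, 11 mm when squeezed home. Squeeze along y, a finger behind the handle, the other on the trigger; the loose clamp may shift along its bar between the fingers. Nothing within 80 mm is higher than 36 mm
- trigger_angle (a joint): trigger angle (rad): 0 released, 0.46 squeezed home against its stop. A spring returns it (2.3 N where fingers press, 4.3 N at the stop). A full stroke draws the far jaw 12 mm nearer; on release the jaw stays (ratchet, 4 mm teeth: it may ease back up to 4 mm) and the trigger must be let right out for the next stroke. With the jaws tight on the work the trigger stops short of its full angle
- trigger: grey trigger in front of the handle, 76 mm long, 10 mm thick, z 5 to 27 mm, with a round swell 16 mm across where the fingers press (x -79 to -75 mm of the clamp); origin at its pivot (x -26, y -7, z 16 mm of the clamp), from which it reaches towards -x; axes as the clamp when released
- opening (a joint): jaw opening (m): near jaw's face to far jaw's pad, 0.150 to 0.164 at the start; box and end board together are 0.096 long. The trigger only closes it. F newtons on the trigger make the jaws press with about 1.5 F - 9 N once on the work: 10 to 50 N at the jaws is right (15 to 35 N on the trigger); the thin wood caves in above 75 N
- far_jaw: steel bar (19 mm wide, 6 thick, 13 to 19 mm up) with the black far jaw at its end (to x 79 mm), drawn through the housing. Its grey soft pad, x 43 to 79, z 1 to 31 mm, stands 5.5 mm proud and gives 1 mm for 10 N. Axes as the clamp, origin on the worktop under the bar's centre line at the pad's pressing face. Do not push it by hand
- far_jaw_tip (a point): middle of the far jaw's pressing face, 16 mm above the worktop, 61 mm from the bar's centre line; axes as the clamp
- box: pale pine box without a lid, 84 mm (x) by 90 mm (y) by 36 mm high, 5 mm walls, one thin cross wall, 0.16 kg, loose, open at its +y end, which faces the far jaw; its -y end stands 2 to 5 mm off the near jaw. Origin in the middle of its underside
- end_board: the loose glued end board: pine, 84 mm (x) by 6 mm (y) by 36 mm high, 20 g, standing upright 1.5 to 2.5 mm off the box's open +y end; origin in the middle of its underside, axes as the box
- end_board_center (a point): centre of the end board, 18 mm up. Home is 48 mm from the box's origin along the box's y
- jar: the spice jar standing between end board and far jaw: glass with steel lid, 33 mm across, 72 mm tall, 0.11 kg, loose. Origin under its middle
- jar_center (a point): the same jar's centre, half-way up (36 mm). Box and jaws beside it are no higher than 36 mm. The worktop on the robot's left, x 0.42 to 0.52 and y 0.23 to 0.33 m, is always bare
- jar_b_center (a point): a second jar of the same kind, away to the left; leave it alone
- jar_c_center (a point): a third jar of the same kind, away to the left; leave it alone
- glue: white glue bottle, 53 mm across, 140 mm tall, beyond the clamp to the right; origin under its middle; leave it alone
- mug: white mug, 82 mm across, 95 mm tall, on the right; origin under its middle; leave it alone
- bowl: terracotta bowl, 170 mm across, 62 mm tall, on the right; origin under its middle; leave it alone
- pepper_mill: dark wooden pepper mill, 54 mm across, 160 mm tall, on the left; origin under its middle; leave it alone
- spreader: thin wooden glue spreader, 11 by 100 by 4 mm, lying just beyond the box; leave it alone
- spoon: wooden spoon, 220 mm long (its x axis), lying beyond the clamp to the left; leave it alone
Not all that is in view belongs to the job. There is more than one size of the end_board; the job needs the smaller.

How it is judged:
By the outcome, as a careful person would: the job done as asked, in the order asked, and still so for the second after the job is handed in, while the arm keeps its last pose, push and grip.
It also fails if it takes over 69 s, if anything falls off the work surface, if the arm or the gripper's body presses on something with over 40 N, if the wrist force passes 120 N, or if a joint passes its speed limit or range.

ROBOT

A 7-joint arm with a two-finger parallel gripper is mounted at the origin on the work surface. World frame = base frame: x ahead of the robot, y to its left, z up, the work surface at z = 0. Lengths are in m, angles in rad, forces in N, time in s.
With the tool pointing down it reaches from about 0.4 to 0.75 m from the base axis. Payload 19.5 kg.
Tool frame: the origin (TCP) lies on the front face of the gripper's body, between the roots of the fingers; the fingertips stand 73 mm ahead of it and the grasp point (between the pads) lies 54 mm ahead of it; z points along the fingers, y is the direction in which the jaws open and shut (so a half turn about z gives the same grasp; the last joint's range is limited). The gripper opens to 85 mm and grips with 20 to 120 N. Pads are 22 mm wide; open, the fingers measure 114 mm over their backs; the gripper's body (76 mm by 85 mm) begins 54 mm behind the grasp point. The pads swing forward as they close: fully open they stand 13 mm farther back than shut.
Start: joints at [-1.26, 0.707, -0.028, 1.485, 0.022, 0.951, -0.075], TCP at [0.199, 0.54, 0.304] pointing down, gripper open.
Joint ranges: [-2.71, 2.71], [-0.32, 2.16], [-1.57, 1.52], [0, 2.45], [-1.46, 4.6], [0, 2.02], [-2.83, 2.83]. Speed limits (rad/s): [1.89, 1.89, 2.57, 2.57, 3.01, 3.01, 3.01].

INTERFACE

Orientations are given as a unit quaternion [w, x, y, z].
In Python, from workcell import readout, optics, job gives the robot as it stands.
- The arm moves only by the tool servo_tool, never from a script. Its argument "series" is one flat list of numbers, 7 for each row, row after row: the finger opening in cm, from 0 to 8.54, then the shift along the world's x, y, z in cm, then the turn, a rotation vector about the world's x, y, z in rad. In form: [gripper, tx, ty, tz, rx, ry, rz, gripper, tx, ty, tz, rx, ry, rz, ...]. A call has 1 to 5 rows; each row shifts and turns the commanded pose from where the row before left it; what a row does not reach is not made up. A row lasts 1/8 s, in which the tool goes at most 62.5 mm and 10.7 degrees, less where a joint would pass 70% of its speed; a pose out of reach is approached as far as the arm can. A call is refused whole if a number of a shift passes 6.25 or a number of a turn 0.188, either way. A call with a gripper value outside its range is refused whole. The fingers move at their own pace and stop on an object; "squeeze" is the grip in N (left out, the last holds). Time passes only in rows, so rows that do not move let the fingers close. It gives the time, the measured TCP pose, the force and the opening at its end, in the units of the state.
- readout.read_state(): the state, without advancing time (a new reading comes with each control period).
- optics.read_camera(name): name is "side" or "top" or "wrist"; returns (picture, depth): 420x560x3 uint8, blue, green, red; 420x560 float32, m along the optical axis (not along the pixel's ray), 0 where there is no reading.
- optics.camera_params(name): a dict with "vertical_fov" (degrees; the focal length in pixels is half the picture's height over the tangent of half this angle, whatever the lens; pixels are square), "cx", "cy" (the principal point, pixels), "R" (3x3) and "t" (3): a world point X has camera coordinates R X + t. Camera axes: x right, y down, z forward; pixel columns grow to the right and rows downward; lengths in m; the calibration is good to about 2 mm. The wrist camera is an equidistant fisheye: a pixel r from the principal point sees the ray r / f radians off the axis. A picture is of the moment at which its call begins: read the wrist's pose just before it. camera_params takes no time and is no camera call; for the wrist camera it gives the pose at the moment of the call.
- job.hand_in(): hands the job in, once; it reports no verdict.
Trained networks look in the newest picture that a camera, given by its name, has taken for a name from the list of things; names that differ only in an ending like _2 or _b are one class to them, and where a whole thing is asked for, a point or a joint stands for the part that bears it (a point fixed in the world has none). Each returns a list of dicts, best first, with "score" (0 to 1); they miss things now and then, are a little off and sometimes report something else, mostly with a low value. They report only what shows in the picture. A call takes as long as a camera call. They do not tell look-alikes from the thing itself.
- optics.recognise(camera, label): "extent" ([left, top, width, height] as shares, 0 to 1, of the picture: columns of its width, rows of its height, round what is visible of it).
- optics.spot_point(camera, label): "location" ([column, row] as shares, 0 to 1, of the picture: columns of its width, rows of its height: a listed point, or the origin of a listed thing).
The state is a dict: "time": time; "q": joint angles; "qd": joint speeds; "effort": joint torques, N m; "ee_pos": TCP position; "tool_rot": TCP orientation; "ft_force": force on the tool from outside, world axes, zero at the start; "torque": the same for the moment, N m; "grip_width": finger opening in m.
Only numpy, scipy, OpenCV 4.12 (cv2) and the standard library are available. Lean on these libraries where they do the work, as an engineer would, in place of code of your own. Each camera call takes 0.05 s, during which the arm holds its last target.

## Working session

There is one attempt and no reset: what is moved stays moved. The work goes in short steps, Python scripts to look and compute and a tool call to move; the robot and the scene stay as the last step left them, time stands still between calls to the robot, and variables do not carry over. Pictures are saved under pics/ and viewed, and the job is handed in when it is done.

Besides the shell and the picture viewer there is one more tool, called as name(argument=value, ...), one argument or row to a line, values as JSON. servo_tool: Moves the arm, as the interface text tells. Its arguments: {"type":"object","properties":{"series":{"type":"array","items":{"type":"number"}},"squeeze":{"type":"number"}},"required":["series"]}

```bash
mkdir -p pics; ls; cat > h.py <<'E'
import numpy as np,cv2
from workcell import readout,optics,job
def cam(n,save=None):
    p=optics.camera_params(n); im,d=optics.read_camera(n)
    if save: cv2.imwrite('pics/'+save,im)
    return p,im,d
def px2w(p,u,v,depth=None,z=None,fish=False):
    f=210/np.tan(np.radians(p['vertical_fov'])/2)
    R=np.array(p['R']);t=np.array(p['t'])
    a=(u-p['cx'])/f;b=(v-p['cy'])/f
    if fish:
        r=np.hypot(a,b); k=np.sin(r)/r if r>1e-9 else 1; ray=np.array([a*k,b*k,np.cos(r)])
    else: ray=np.array([a,b,1.])
    C=-R.T@t; w=R.T@ray
    if z is not None: return C+w*(z-C[2])/w[2]
    return C+w*depth/ray[2]
def w2px(p,X,fish=False):
    f=210/np.tan(np.radians(p['vertical_fov'])/2)
    c=np.array(p['R'])@np.array(X)+np.array(p['t'])
    if fish:
        r=np.hypot(c[0],c[1]);th=np.arctan2(r,c[2]);s=f*th/r
        return p['cx']+c[0]*s,p['cy']+c[1]*s
    return p['cx']+f*c[0]/c[2],p['cy']+f*c[1]/c[2]
E
python3 - <<'E'
from h import *
for n in('top','side','wrist'):
    p,im,d=cam(n,n+'0.png'); print(n,p['vertical_fov'],p['cx'],p['cy'],-np.array(p['R']).T@np.array(p['t']),np.array(p['R'])[2])
print(readout.read_state())
E
```

```text
pics
top 48.629435416589075 272.5793418482846 210.65724253834182 [ 0.36244275 -0.01240586  1.29753519] [ 0.2012295  -0.00802283 -0.97951127]
side 54.17494881293802 283.64831429707624 214.69480540908424 [0.58307353 0.69002286 0.79171515] [ 0.04454573 -0.67497761 -0.73649229]
wrist 65.70646984690485 280.2852080092928 203.4847190451776 [0.13435946 0.56308469 0.3721364 ] [ 0.25675342 -0.09548716 -0.96174835]
{'time': 0.15, 'q': array([-1.25972908,  0.70693247, -0.02760424,  1.48486454,  0.02195508,
        0.95091697, -0.07552903]), 'qd': array([ 0.00047005, -0.00263384, -0.00097333,  0.00089838, -0.00028859,
        0.00020321, -0.00063739]), 'effort': array([ 1.54615849e-03, -8.83296990e+01,  1.23435583e+00, -2.36190927e+01,
        1.68851012e-02,  5.37701882e-03,  6.48954256e-05]), 'ee_pos': array([0.19860724, 0.53946808, 0.30355714]), 'tool_rot': array([-7.52240518e-05,  1.75503498e-01,  9.84478722e-01, -4.03596006e-04]), 'ft_force': array([ 0.33546989,  1.34553806, -0.64439827]), 'torque': array([-0.00622541, -0.01464337,  0.0092949 ]), 'grip_width': 0.08566495637148132}
```

View pics/top0.png

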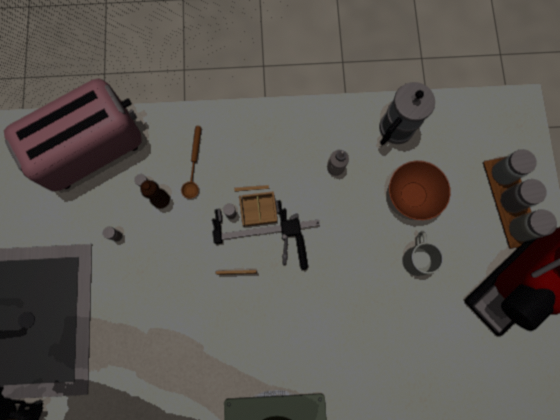

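View pics/side0.png

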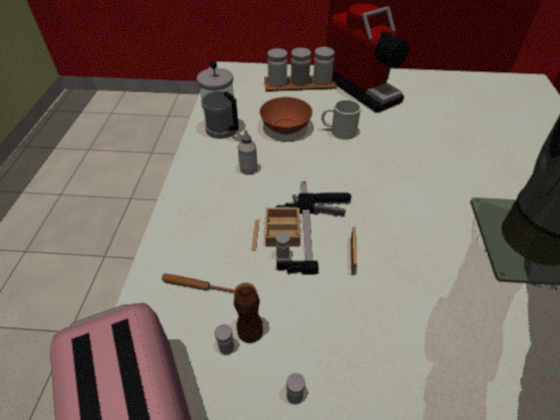

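```bash
python3 - <<'E'
from h import *
for n in('top','side'):
    for l in ('clamp','grip','far_jaw_tip','far_jaw','box','end_board_center','jar_center','trigger','glue','end_board','jar_b_center'):
        f=optics.spot_point(n,l)
        print(n,l,[(round(x['score'],2),round(x['location'][0]*560,1),round(x['location'][1]*420,1)) for x in f[:4]])
E
```

```text
top clamp [(0.59, 278.7, 229.9), (0.41, 410.5, 199.0)]
top grip [(0.96, 291.1, 254.0)]
top far_jaw_tip [(0.75, 218.7, 213.7), (0.65, 142.9, 182.7), (0.58, 416.6, 262.8)]
top far_jaw [(0.57, 223.8, 238.8), (0.54, 250.3, 187.1), (0.27, 231.3, 214.9)]
top box [(0.97, 259.0, 208.6)]
top end_board_center [(0.61, 234.9, 274.2), (0.25, 114.6, 232.8)]
top jar_center [(0.51, 335.8, 167.3)]
top trigger [(0.69, 280.7, 233.3)]
top glue [(0.56, 335.0, 167.7)]
top end_board [(0.64, 243.4, 212.8), (0.61, 239.1, 273.3), (0.32, 143.4, 183.1)]
top jar_b_center [(0.8, 111.6, 234.0)]
side clamp [(0.8, 308.6, 216.8)]
side grip [(0.98, 335.0, 204.7), (0.25, 282.8, 254.3)]
side far_jaw_tip [(0.84, 284.7, 259.1)]
side far_jaw [(0.8, 308.6, 266.2)]
side box [(0.96, 284.6, 229.0)]
side end_board_center [(0.66, 281.4, 243.2), (0.52, 355.1, 253.1), (0.31, 281.8, 244.2)]
side jar_center [(0.7, 279.8, 244.4)]
side trigger [(0.68, 317.7, 208.8)]
side glue [(0.73, 250.4, 331.2), (0.71, 244.9, 169.5), (0.48, 295.3, 387.5)]
side end_board [(0.72, 282.0, 242.0), (0.63, 352.8, 256.6)]
side jar_b_center [(0.8, 293.9, 391.8), (0.49, 284.5, 239.5), (0.47, 282.0, 243.5), (0.21, 227.3, 338.2)]
```

```bash
python3 - <<'E'
from h import *
pt,it,dt=cam('top');ps,is_,ds=cam('side')
cv2.imwrite('pics/z1.png',cv2.resize(it[160:300,170:350],None,fx=4.4,fy=4.2,interpolation=cv2.INTER_CUBIC))
cv2.imwrite('pics/z2.png',cv2.resize(is_[160:290,230:380],None,fx=5,fy=4.6,interpolation=cv2.INTER_CUBIC))
T={'clamp':(278.7,229.9,0),'grip':(291.1,254,.016),'tip':(218.7,213.7,.016),'fj':(223.8,238.8,0),'box':(259,208.6,0),'eb':(243.4,212.8,0),'jar':(229.5,211,.072),'bigboard':(237,273,.018)}
S={'clamp':(308.6,216.8,0),'grip':(335,204.7,.016),'tip':(284.7,259.1,.016),'fj':(308.6,266.2,0),'box':(284.6,229,0),'eb':(282,242,0),'jarc':(279.8,244.4,.036)}
for p,D in((pt,T),(ps,S)):
    for k,(u,v,z) in D.items(): print(k,px2w(p,u,v,z=z).round(3))
E
```

```text
clamp [ 0.573 -0.037  0.   ]
grip [ 0.501 -0.068  0.016]
tip [0.625 0.129 0.016]
fj [0.555 0.118 0.   ]
box [0.637 0.015 0.   ]
eb [0.627 0.06  0.   ]
jar [0.619 0.093 0.072]
bigboard [0.456 0.083 0.018]
clamp [ 0.566 -0.033  0.   ]
grip [ 0.498 -0.067  0.016]
tip [0.618 0.119 0.016]
fj [0.561 0.124 0.   ]
box [ 0.625  0.013 -0.   ]
eb [0.629 0.056 0.   ]
jarc [0.631 0.092 0.036]
```

View pics/z1.png

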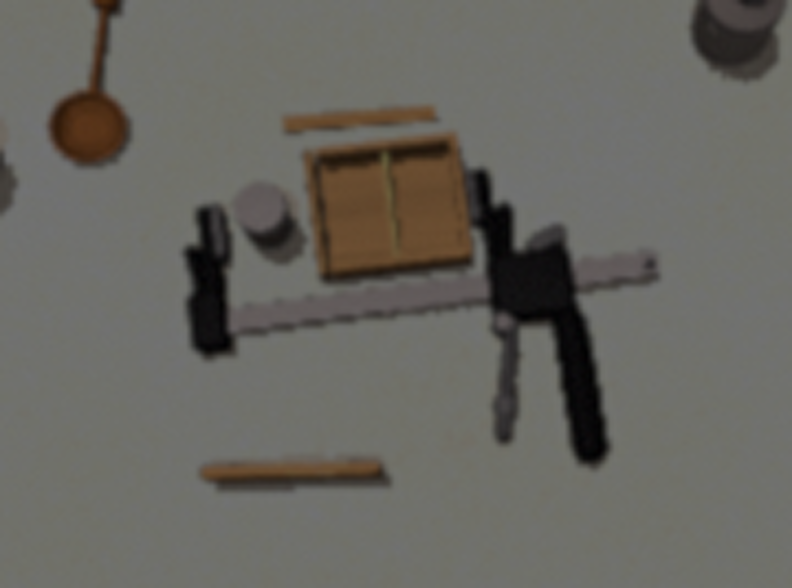

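View pics/z2.png

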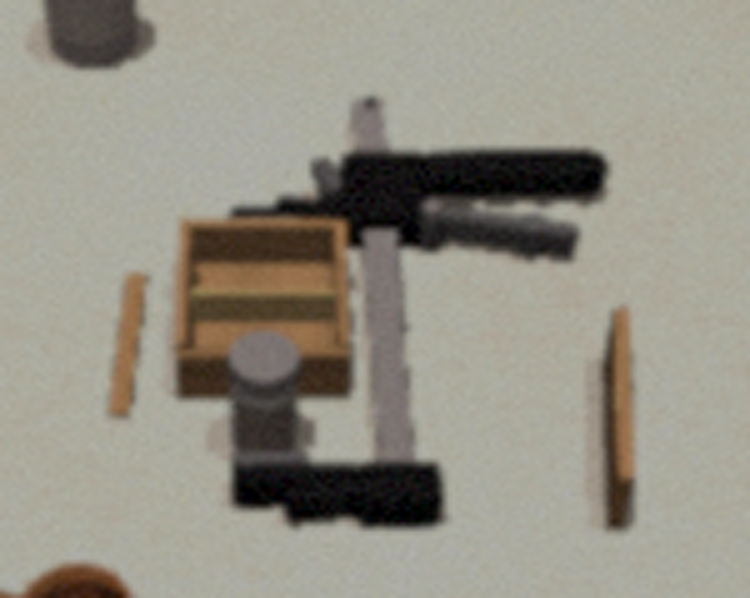

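View pics/wrist0.png

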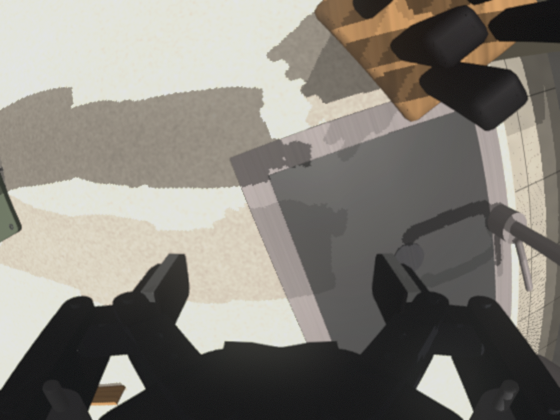

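servo_tool(
  series=[8.5,3,-5.1,0,0,0,0.043,8.5,3,-5.1,0,0,0,0.043,8.5,3,-5.1,0,0,0,0.043,8.5,3,-5.1,0,0,0,0.043,8.5,3,-5.1,0,0,0,0.043],
)

```text
time: 1.98
ee_pos: [0.3494, 0.2829, 0.304]
tool_rot: [0.0, 0.068, 0.998, 0.0]
ft_force: [1.1, 0.3, -0.2]
grip_width: 0.0851
```

servo_tool(
  series=[8.5,3,-5.1,0,0,0,0.043,8.5,3,-5.1,0,0,0,0.043,8.5,3,-5.1,0,0,0,0.043,8.5,3,-5.1,0,0,0,0.043,8.5,3,-5.1,0,0,0,0.043],
)

```text
time: 2.6
ee_pos: [0.4995, 0.0277, 0.304]
tool_rot: [0.0, -0.039, 0.999, 0.0]
ft_force: [0.4, 0.2, 1.0]
grip_width: 0.085
```

servo_tool(
  series=[8.5,0,0,0,0,0,0,8.5,0,0,0,0,0,0],
)

```text
time: 2.85
ee_pos: [0.4985, 0.0298, 0.3038]
tool_rot: [-0.0, -0.038, 0.999, 0.0]
ft_force: [-0.2, 0.3, 0.0]
grip_width: 0.0849
```

```bash
python3 - <<'E'
from h import *
s=readout.read_state();print(s['time'],s['ee_pos'],s['tool_rot'],s['q'].round(2))
p,im,d=cam('wrist','w1.png'); np.save('w1d.npy',d)
import pickle;pickle.dump(p,open('w1p.pkl','wb'))
for l,z in (('clamp',0),('grip',.016),('far_jaw_tip',.016),('far_jaw',0),('box',0),('end_board_center',.018),('jar_center',.036),('trigger',.016)):
    for x in optics.spot_point('wrist',l)[:2]:
        u,v=x['location'][0]*560,x['location'][1]*420
        print(l,round(x['score'],2),round(u,1),round(v,1),px2w(p,u,v,z=z,fish=True).round(4))
E
```

```text
2.85 [0.4985068  0.02980458 0.30382503] [-9.71440692e-05 -3.84128378e-02  9.99261941e-01  1.32080986e-04] [ 0.03  0.6  -0.26  1.75  0.2   0.82  1.32]
clamp 0.89 221.1 231.4 [ 0.5773 -0.038   0.    ]
grip 0.64 190.3 165.9 [ 0.4949 -0.0735  0.016 ]
far_jaw_tip 0.65 347.4 275.8 [0.6192 0.1234 0.016 ]
far_jaw 0.64 346.8 226.8 [0.5595 0.1165 0.    ]
box 0.89 261.6 274.4 [0.6328 0.0154 0.    ]
end_board_center 0.69 300.6 278.8 [0.6256 0.0644 0.018 ]
end_board_center 0.67 336.5 144.8 [0.4591 0.0884 0.018 ]
jar_center 0.7 326.7 285.8 [0.6235 0.0947 0.036 ]
trigger 0.59 212.7 214.1 [ 0.5502 -0.0458  0.016 ]
```

View pics/w1.png

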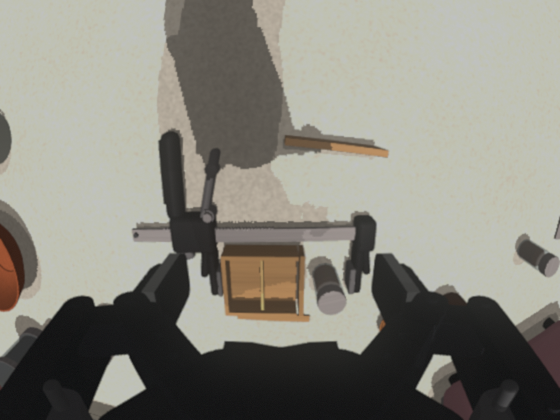

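```bash
cat >> h.py <<'E'
def cloud(p,d,fish=True):
    f=210/np.tan(np.radians(p['vertical_fov'])/2)
    v,u=np.mgrid[0:420,0:560].astype(float);a=(u-p['cx'])/f;b=(v-p['cy'])/f
    if fish:
        r=np.hypot(a,b)+1e-9;k=np.tan(r)/r;a=a*k;b=b*k
    P=np.stack([a*d,b*d,d],-1)
    return (P-np.array(p['t']))@np.array(p['R'])
E
cat > ortho.py <<'E'
from h import *
def ortho(p,im,d,x0,x1,y0,y1,name,s=2500,z=0.016):
    # plane homography at height z: world-> px
    H=int((x1-x0)*s);W=int((y1-y0)*s)
    r,c=np.mgrid[0:H,0:W]; X=x1-r/s;Y=y1-c/s
    f=210/np.tan(np.radians(p['vertical_fov'])/2)
    C=np.stack([X,Y,np.full_like(X,z)],-1)@np.array(p['R']).T+np.array(p['t'])
    rr=np.hypot(C[...,0],C[...,1]);th=np.arctan2(rr,C[...,2]);k=f*th/rr
    o=cv2.remap(im,(p['cx']+C[...,0]*k).astype(np.float32),(p['cy']+C[...,1]*k).astype(np.float32),cv2.INTER_CUBIC)
    for g in np.arange(np.ceil(x0*50)/50,x1,0.02):
        cv2.line(o,(0,int((x1-g)*s)),(6,int((x1-g)*s)),(0,0,255),1);cv2.putText(o,'%.2f'%g,(8,int((x1-g)*s)+4),0,.35,(0,0,255),1)
    for g in np.arange(np.ceil(y0*50)/50,y1,0.02):
        cv2.line(o,(int((y1-g)*s),0),(int((y1-g)*s),6),(255,0,0),1);cv2.putText(o,'%.2f'%g,(int((y1-g)*s)-10,16),0,.35,(255,0,0),1)
    cv2.imwrite('pics/'+name,o);return o
E
python3 - <<'E'
from ortho import *
import pickle
p=pickle.load(open('w1p.pkl','rb'));d=np.load('w1d.npy');im=cv2.imread('pics/w1.png')
P=cloud(p,d)
z=P[...,2]
for n,(x0,x1,y0,y1,z0,z1) in {'bare':(.45,.5,-.02,.05,-1,1),'bar':(.5,.6,-.005,.10,.008,.025),'jartop':(.58,.66,.075,.115,.055,.1),'boardtop?':(.58,.68,.055,.075,.025,.045),'pad':(.58,.66,.11,.14,.02,.045)}.items():
    m=(P[...,0]>x0)&(P[...,0]<x1)&(P[...,1]>y0)&(P[...,1]<y1)&(z>z0)&(z<z1)&(d>0)
    q=P[m];print(n,m.sum(),q.mean(0).round(4),q.std(0).round(4),q.min(0).round(4),q.max(0).round(4))
    if n=='bar':
        print('fit',np.polyfit(q[:,1],q[:,0],1))
ortho(p,im,d,.45,.70,-.14,.15,'o1.png',2600,.016)
E
```

```text
bare 23777 [0.4848 0.0169 0.2824] [0.0075 0.0195 0.0995] [ 0.45  -0.02  -0.004] [0.5    0.05   0.3358]
bar 1641 [0.5719 0.0435 0.017 ] [0.0106 0.029  0.0025] [ 0.5555 -0.0047  0.008 ] [0.5995 0.1    0.025 ]
fit [-0.14545466  0.57818485]
jartop 727 [0.6218 0.0949 0.0689] [0.0089 0.0085 0.0041] [0.6085 0.0794 0.055 ] [0.6413 0.1122 0.073 ]
boardtop? 393 [0.6296 0.0633 0.034 ] [0.0279 0.0034 0.0024] [0.5857 0.0552 0.0251] [0.6717 0.0708 0.0366]
pad 543 [0.6085 0.1303 0.0269] [0.0162 0.005  0.0021] [0.5802 0.1108 0.0201] [0.6382 0.1398 0.0395]
```

View pics/o1.png

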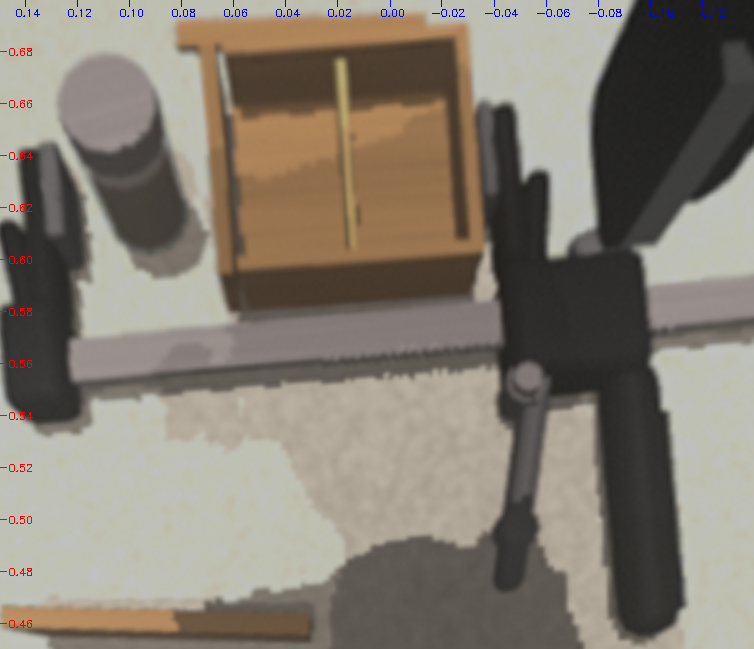

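servo_tool(
  series=[8.5,4.2,2.2,-2,0,0,0,8.5,4.2,2.2,-3,0,0,0,8.5,4.2,2.2,-3,0,0,0,8.5,0,0,-4,0,0,0,8.5,0,0,-4,0,0,0],
)

```text
time: 3.92
ee_pos: [0.6246, 0.0959, 0.1423]
tool_rot: [-0.0, -0.039, 0.999, -0.0]
ft_force: [1.2, -0.1, -1.0]
grip_width: 0.0852
```

servo_tool(
  series=[8.5,0,0,-3,0,0,0,8.5,0,0,0,0,0,0],
)

```text
time: 4.18
ee_pos: [0.6238, 0.0956, 0.1123]
tool_rot: [-0.002, -0.039, 0.999, -0.0]
ft_force: [0.2, 0.8, 0.8]
grip_width: 0.0853
```

```bash
python3 - <<'E'
from h import *
s=readout.read_state();print(s['time'],s['ee_pos'],s['ft_force'])
p,im,d=cam('wrist','w2.png');p,im,d=cam('side')
cv2.imwrite('pics/s2.png',cv2.resize(im[100:310,160:440],None,fx=2.8,fy=2.8))
E
```

```text
4.175 [0.62383194 0.09556302 0.11227497] [0.18323466 0.80431786 0.75202454]
```

View pics/w2.png

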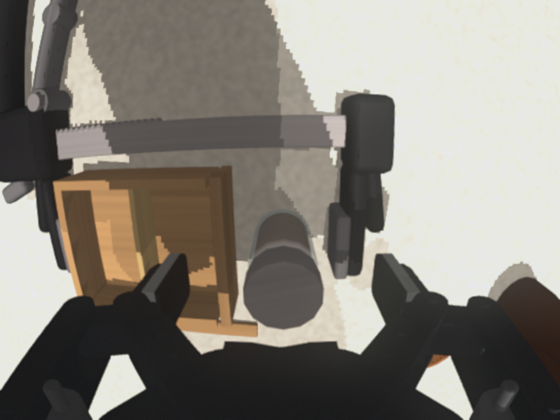

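View pics/s2.png

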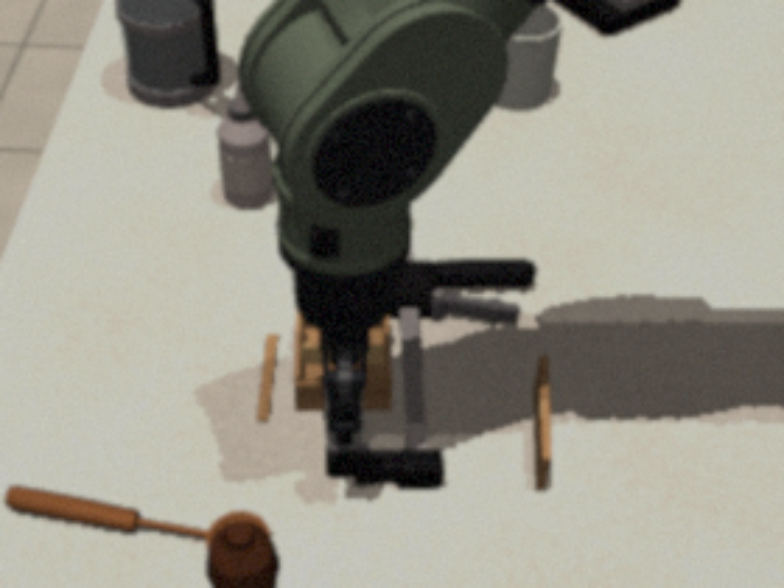

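servo_tool(
  series=[2.5,0,0,0,0,0,0,2.5,0,0,0,0,0,0,2.5,0,0,0,0,0,0,2.5,0,0,0,0,0,0,2.5,0,0,0,0,0,0],
  squeeze=30,
)

```text
time: 4.9
ee_pos: [0.6249, 0.0957, 0.1144]
tool_rot: [0.0, -0.039, 0.999, 0.0]
ft_force: [-0.9, 0.5, 6.6]
grip_width: 0.0321
```

servo_tool(
  series=[2.5,0,0,0,0,0,0,2.5,0,0,2,0,0,0,2.5,0,0,2,0,0,0],
)

```text
time: 5.28
ee_pos: [0.6247, 0.0956, 0.1555]
tool_rot: [0.0, -0.039, 0.999, -0.0]
ft_force: [0.1, 0.0, -0.4]
grip_width: 0.0323
```

```bash
python3 - <<'E'
from h import *
s=readout.read_state();print(s['time'],s['ee_pos'],s['ft_force'],s['grip_width'],s['q'].round(2))
p,im,d=cam('wrist','w3.png');p,im,d=cam('top','t3.png')
for u,v in((159,197),(142,182),(111,233)): print(px2w(p,u,v,z=.05))
E
```

```text
5.275 [0.62471748 0.09555691 0.1554539 ] [ 0.09760111  0.04600396 -0.35682475] 0.03226787247589691 [-0.11  0.98 -0.21  1.4   0.25  0.78  1.24]
[0.67319987 0.28832095 0.05      ]
[0.71846561 0.33543085 0.05      ]
[0.57935391 0.41873366 0.05      ]
```

View pics/w3.png

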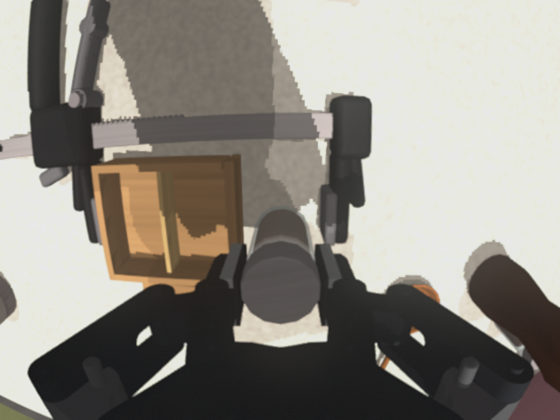

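servo_tool(
  series=[2.5,0,0,4,0,0,0,2.5,-3.3,3.7,0,0,0,0,2.5,-3.3,3.7,0,0,0,0,2.5,-3.3,3.7,0,0,0,0,2.5,-3.3,3.7,0,0,0,0],
)

```text
time: 6.0
ee_pos: [0.4915, 0.2445, 0.1941]
tool_rot: [0.0, -0.038, 0.999, -0.0]
ft_force: [0.4, 1.1, -1.9]
grip_width: 0.032
```

servo_tool(
  series=[2.5,-3.3,3.7,-2,0,0,0,2.5,0,0,-3,0,0,0,2.5,0,0,-1.8,0,0,0,2.5,0,0,0,0,0,0],
)

```text
time: 6.5
ee_pos: [0.4593, 0.2804, 0.1252]
tool_rot: [-0.001, -0.039, 0.999, -0.001]
ft_force: [0.7, -0.1, -1.7]
grip_width: 0.032
```

```bash
python3 - <<'E'
from h import *
s=readout.read_state();print(s['time'],s['ee_pos'],s['ft_force'],s['grip_width'],s['q'].round(2))
p,im,d=cam('side','s4.png')
E
```

```text
6.5 [0.45927005 0.28038863 0.12519355] [ 0.66204684 -0.05048076 -1.66663796] 0.03196245662975658 [-0.55  0.93 -0.12  1.78  0.22  0.45  0.83]
```

View pics/s4.png

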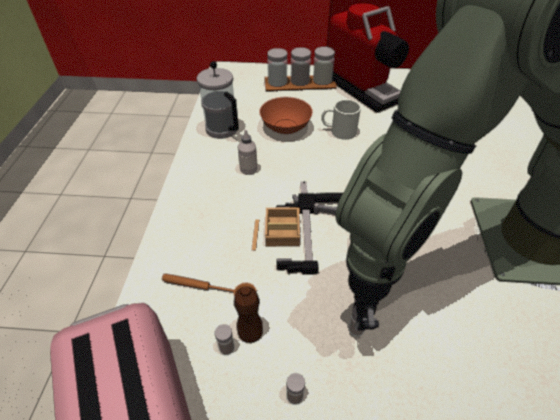

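servo_tool(
  series=[2.5,0,0,-0.5,0,0,0,2.5,0,0,-0.3,0,0,0,2.5,0,0,0,0,0,0],
)

```text
time: 6.92
ee_pos: [0.4597, 0.2805, 0.1179]
tool_rot: [-0.0, -0.039, 0.999, -0.0]
ft_force: [-0.5, 0.8, -0.3]
grip_width: 0.0326
```

servo_tool(
  series=[2.5,0,0,-0.2,0,0,0,2.5,0,0,0,0,0,0],
)

```text
time: 7.18
ee_pos: [0.4597, 0.2806, 0.1158]
tool_rot: [-0.0, -0.039, 0.999, -0.0]
ft_force: [0.1, 0.0, 0.1]
grip_width: 0.0324
```

servo_tool(
  series=[2.5,0,0,-0.1,0,0,0,2.5,0,0,0,0,0,0],
)

```text
time: 7.42
ee_pos: [0.4597, 0.2806, 0.1148]
tool_rot: [-0.0, -0.039, 0.999, -0.0]
ft_force: [-1.1, -0.4, -1.0]
grip_width: 0.0324
```

servo_tool(
  series=[2.5,0,0,-0.1,0,0,0,2.5,0,0,0,0,0,0],
)

```text
time: 7.68
ee_pos: [0.4598, 0.2807, 0.1143]
tool_rot: [0.0, -0.039, 0.999, 0.0]
ft_force: [-0.5, -0.6, 9.0]
grip_width: 0.0324
```

servo_tool(
  series=[2.5,0,0,-0.1,0,0,0,2.5,0,0,0,0,0,0],
)

```text
time: 7.92
ee_pos: [0.4598, 0.2812, 0.1139]
tool_rot: [0.001, -0.039, 0.999, 0.001]
ft_force: [-3.4, 0.8, 23.0]
grip_width: 0.032
```

servo_tool(
  series=[2.5,0,0,0.15,0,0,0,8.5,0,0,0,0,0,0,8.5,0,0,0,0,0,0,8.5,0,0,0,0,0,0,8.5,0,0,0,0,0,0],
)

```text
time: 8.55
ee_pos: [0.4597, 0.2806, 0.1143]
tool_rot: [-0.0, -0.039, 0.999, -0.0]
ft_force: [0.2, 0.3, -0.4]
grip_width: 0.085
```

servo_tool(
  series=[8.5,0,0,4,0,0,0,8.5,0,0,5,0,0,0,8.5,0,0,5,0,0,0,8.5,0,0,0,0,0,0],
)

```text
time: 9.05
ee_pos: [0.4604, 0.281, 0.2575]
tool_rot: [0.002, -0.038, 0.999, 0.001]
ft_force: [-0.1, 0.3, -1.6]
grip_width: 0.0849
```

```bash
python3 - <<'E'
from ortho import *
import pickle
s=readout.read_state();print(s['time'],s['ee_pos'],s['ft_force'],s['grip_width'],s['q'].round(2))
p,im,d=cam('wrist','w5.png');p,im,d=cam('side','s5.png')
E
```

```text
9.05 [0.46038149 0.2809717  0.25747484] [-0.07392985  0.29933139 -1.64267591] 0.08488519844811551 [-0.51  0.71 -0.18  1.68  0.17  0.76  0.88]
```

View pics/w5.png

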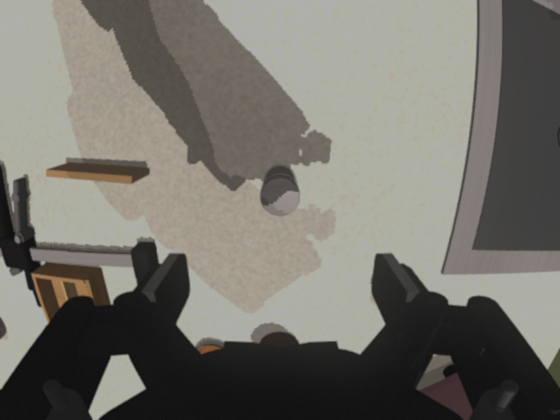

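servo_tool(
  series=[8.5,0.55,-5.1,0,0,0,0,8.5,0.55,-5.1,0,0,0,0,8.5,0.55,-5.1,0,0,0,0,8.5,0.55,-5.1,0,0,0,0,8.5,0.55,-5.1,0,0,0,0],
)

```text
time: 9.78
ee_pos: [0.4869, 0.0239, 0.2534]
tool_rot: [-0.001, -0.039, 0.999, -0.0]
ft_force: [1.2, 0.3, -0.3]
grip_width: 0.0851
```

servo_tool(
  series=[8.5,0.55,-5,-3,0,0,0,8.5,0.55,-5,-3,0,0,0,8.5,0,0,0,0,0,0,8.5,0,0,0,0,0,0],
)

```text
time: 10.28
ee_pos: [0.4979, -0.0739, 0.1938]
tool_rot: [-0.001, -0.039, 0.999, 0.0]
ft_force: [-0.4, -0.6, -0.7]
grip_width: 0.0851
```

```bash
python3 - <<'E'
from ortho import *
import pickle
s=readout.read_state();print(s['time'],s['ee_pos'],s['tool_rot'],s['ft_force'],s['grip_width'],s['q'].round(2))
p,im,d=cam('wrist','w6.png');np.save('w6d.npy',d);pickle.dump(p,open('w6p.pkl','wb'))
for l,z in (('clamp',0),('grip',.016),('far_jaw_tip',.016),('trigger',.016)):
    for x in optics.spot_point('wrist',l)[:2]:
        u,v=x['location'][0]*560,x['location'][1]*420
        print(l,round(x['score'],2),round(u,1),round(v,1),px2w(p,u,v,z=z,fish=True).round(4))
ortho(p,im,d,.42,.62,-.17,.10,'o6.png',2900,.022)
ps,is_,ds=cam('side');pickle.dump(ps,open('s6p.pkl','wb'))
cv2.imwrite('pics/s6.png',cv2.resize(is_[160:310,200:400],None,fx=3.9,fy=3.9,interpolation=cv2.INTER_CUBIC))
E
```

```text
10.275 [ 0.49792845 -0.07388187  0.19376267] [-6.12094578e-04 -3.87356544e-02  9.99249239e-01  3.64317109e-04] [-0.43189594 -0.63609366 -0.65980135] 0.08505801460400668 [ 0.21  0.78 -0.22  1.87  0.31  0.53  1.43]
clamp 0.74 310.8 283.3 [ 0.5781 -0.0397  0.    ]
grip 0.56 283.1 202.2 [ 0.4981 -0.072   0.016 ]
trigger 0.64 307.8 263.0 [ 0.5495 -0.047   0.016 ]
```

View pics/w6.png

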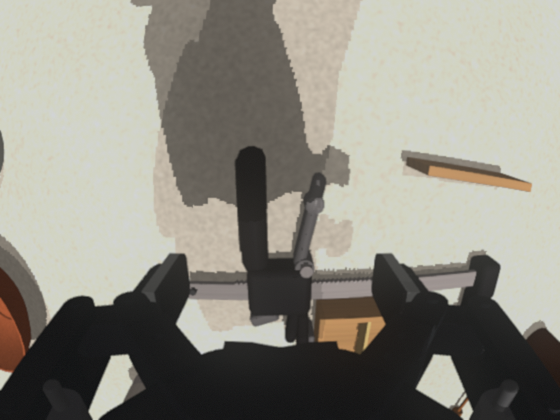

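View pics/o6.png

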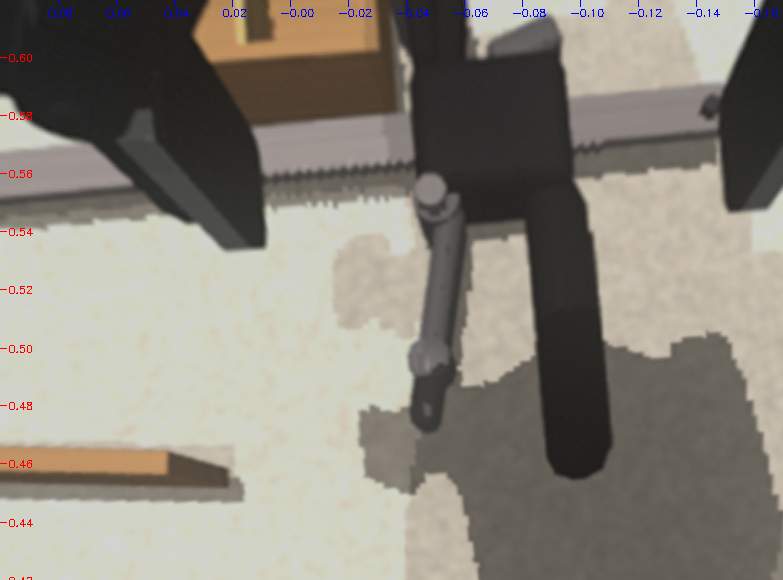

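View pics/s6.png

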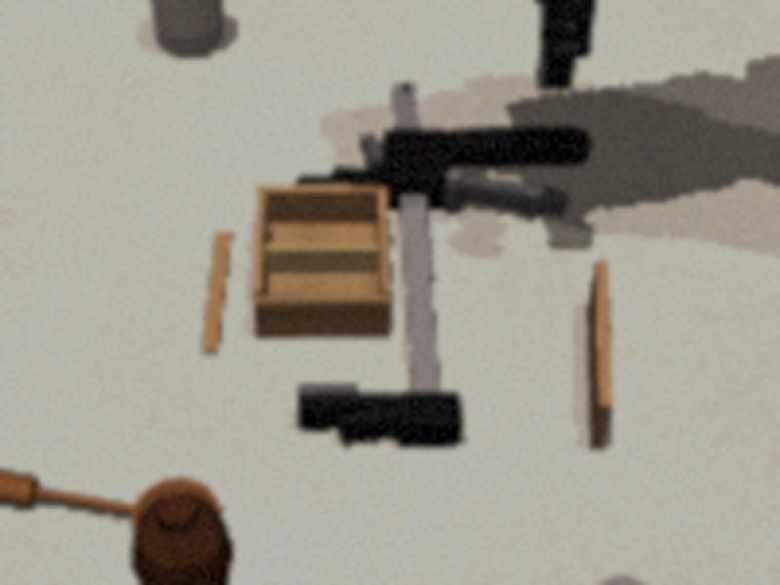

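servo_tool(
  series=[8.5,0,0,-4,0,0,0,8.5,0,0,-4,0,0,0,8.5,0,0,-2,0,0,0,8.5,0,0,0,0,0,0],
  squeeze=20,
)

```text
time: 11.08
ee_pos: [0.4978, -0.074, 0.0936]
tool_rot: [-0.001, -0.039, 0.999, 0.0]
ft_force: [0.3, 0.1, -0.4]
grip_width: 0.085
```

```bash
python3 - <<'E'
from ortho import *
s=readout.read_state();print(s['time'],s['ee_pos'],s['tool_rot'],s['ft_force'],s['grip_width'])
p,im,d=cam('wrist','w7.png')
ps,is_,ds=cam('side')
cv2.imwrite('pics/s7.png',cv2.resize(is_[160:310,200:400],None,fx=3.9,fy=3.9,interpolation=cv2.INTER_CUBIC))
E
```

```text
11.075 [ 0.49778743 -0.07402235  0.09361962] [-9.06867157e-04 -3.89424541e-02  9.99241042e-01  4.32939909e-05] [ 0.32122603  0.09446625 -0.39764692] 0.08501128046254114
```

View pics/w7.png

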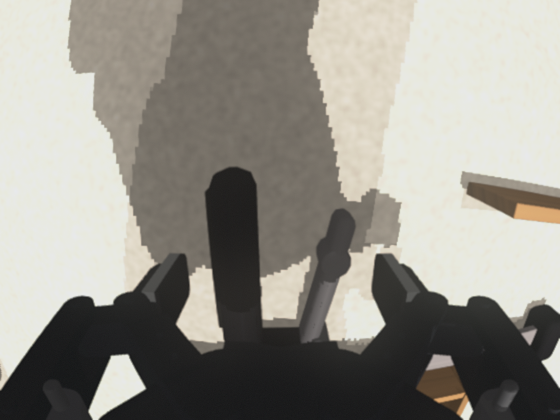

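View pics/s7.png

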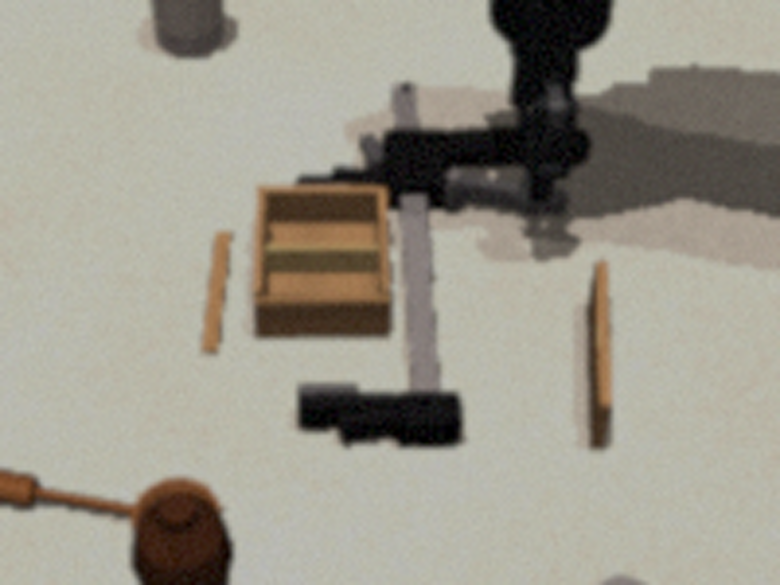

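servo_tool(
  series=[8.5,0,0,-1.8,0,0,0,7.2,0,0,0,0,0,0,6.8,0,0,0,0,0,0],
)

```text
time: 11.55
ee_pos: [0.4984, -0.0744, 0.0774]
tool_rot: [0.0, -0.039, 0.999, -0.0]
ft_force: [-0.3, 0.3, 0.1]
grip_width: 0.0682
```

servo_tool(
  series=[6.2,0.02,-0.3,0,0,0,0,5.6,0.03,-0.3,0,0,0,0,5.0,0.02,-0.3,0,0,0,0,4.4,0.03,-0.3,0,0,0,0,4.0,0,0,0,0,0,0],
)

```text
time: 12.18
ee_pos: [0.5, -0.0871, 0.0773]
tool_rot: [0.001, -0.038, 0.999, -0.0]
ft_force: [0.4, -1.7, 12.2]
grip_width: 0.0426
```

```bash
python3 - <<'E'
from ortho import *
s=readout.read_state();print(s['time'],s['ee_pos'],s['tool_rot'],s['ft_force'],s['grip_width'])
p,im,d=cam('wrist','w8.png')
ps,is_,ds=cam('side')
cv2.imwrite('pics/s8.png',cv2.resize(is_[160:310,200:400],None,fx=3.9,fy=3.9,interpolation=cv2.INTER_CUBIC))
E
```

```text
12.175 [ 0.50003221 -0.08706263  0.07730556] [ 1.30411597e-03 -3.82820132e-02  9.99266068e-01 -3.35027106e-04] [ 0.38111951 -1.66974488 12.19102247] 0.04256902861941031
```

View pics/w8.png

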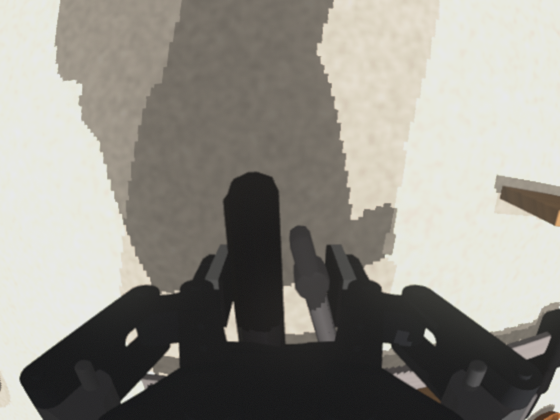

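View pics/s8.png

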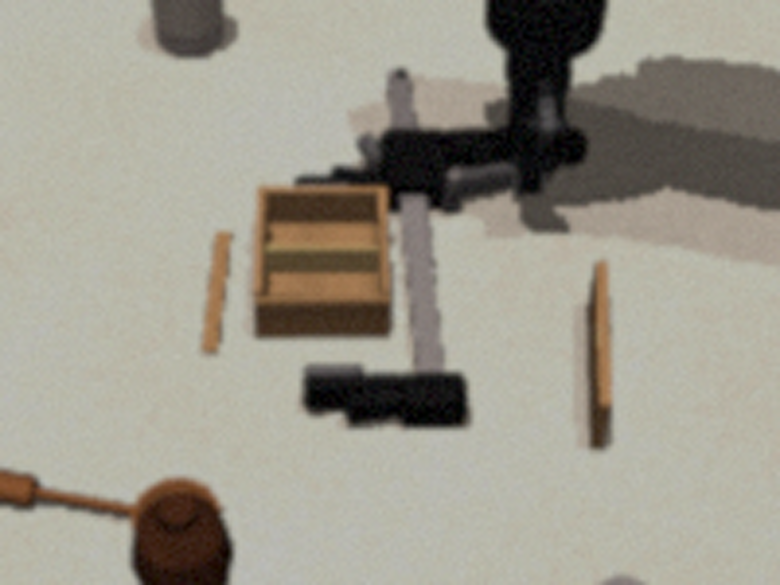

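servo_tool(
  series=[5.2,-0.03,0.35,0,0,0,0,6.0,-0.02,0.35,0,0,0,0,6.7,-0.03,0.35,0,0,0,0,7.3,-0.02,0.25,0,0,0,0,7.3,0,0,0,0,0,0],
)

```text
time: 12.9
ee_pos: [0.4982, -0.0733, 0.0764]
tool_rot: [-0.0, -0.039, 0.999, -0.0]
ft_force: [0.3, -0.2, -0.9]
grip_width: 0.073
```

servo_tool(
  series=[6.7,0.02,-0.25,0.1,0,0,0,6.0,0.03,-0.35,0.1,0,0,0,5.2,0.02,-0.35,0.1,0,0,0,4.4,0.03,-0.35,0.1,0,0,0,4.0,0,0,0,0,0,0],
)

```text
time: 13.52
ee_pos: [0.4994, -0.087, 0.0805]
tool_rot: [0.0, -0.038, 0.999, -0.0]
ft_force: [1.3, -3.9, 0.9]
grip_width: 0.0425
```

```bash
python3 - <<'E'
from ortho import *
s=readout.read_state();print(s['time'],s['ee_pos'],s['tool_rot'],s['ft_force'],s['grip_width'])
ps,is_,ds=cam('side')
cv2.imwrite('pics/s9.png',cv2.resize(is_[160:310,200:400],None,fx=3.9,fy=3.9,interpolation=cv2.INTER_CUBIC))
E
```

```text
13.525 [ 0.49944192 -0.08700407  0.08052443] [ 3.98261349e-04 -3.82029196e-02  9.99269888e-01 -2.62265010e-04] [ 1.34738898 -3.92281615  0.85695614] 0.04250302000011784
```

View pics/s9.png

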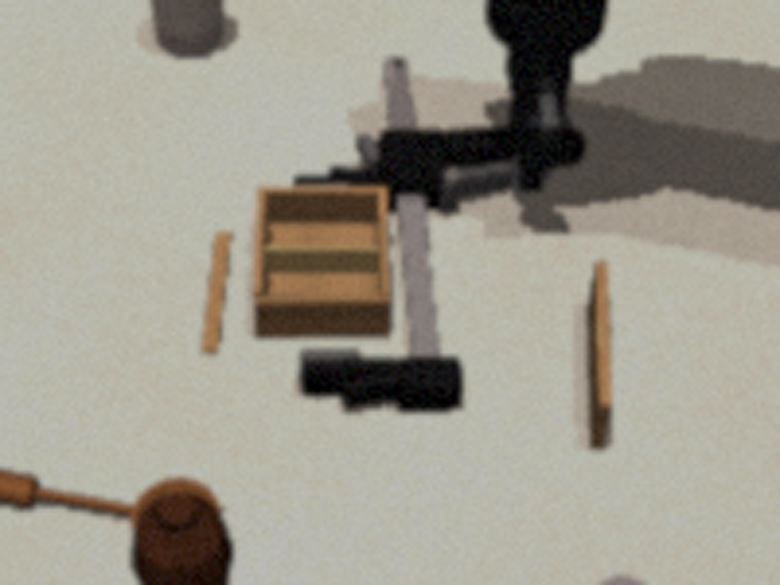

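servo_tool(
  series=[5.2,-0.03,0.35,-0.1,0,0,0,6.0,-0.02,0.35,-0.1,0,0,0,6.7,-0.03,0.35,-0.1,0,0,0,7.3,-0.02,0.25,-0.1,0,0,0,7.3,0,0,0,0,0,0],
)

```text
time: 14.2
ee_pos: [0.4982, -0.0732, 0.0763]
tool_rot: [-0.0, -0.039, 0.999, -0.0]
ft_force: [-0.1, -0.9, 0.4]
grip_width: 0.073
```

servo_tool(
  series=[6.7,0.02,-0.25,0.1,0,0,0,6.0,0.03,-0.35,0.1,0,0,0,5.2,0.02,-0.35,0.1,0,0,0,4.4,0.03,-0.35,0.1,0,0,0,4.0,0,0,0,0,0,0],
)

```text
time: 14.82
ee_pos: [0.4994, -0.0868, 0.0805]
tool_rot: [0.0, -0.038, 0.999, -0.0]
ft_force: [0.7, -2.0, 1.3]
grip_width: 0.0426
```

```bash
python3 - <<'E'
from ortho import *
s=readout.read_state();print(s['time'],s['ee_pos'],s['tool_rot'],s['ft_force'],s['grip_width'])
p,im,d=cam('wrist','w10.png')
ps,is_,ds=cam('side')
cv2.imwrite('pics/s10.png',cv2.resize(is_[160:310,200:400],None,fx=3.9,fy=3.9,interpolation=cv2.INTER_CUBIC))
E
```

```text
14.825 [ 0.49944138 -0.08680817  0.08050984] [ 3.91298514e-04 -3.83089113e-02  9.99265859e-01 -1.28822373e-04] [ 0.68325305 -1.95019971  1.3465482 ] 0.04259484738551265
```

View pics/s10.png

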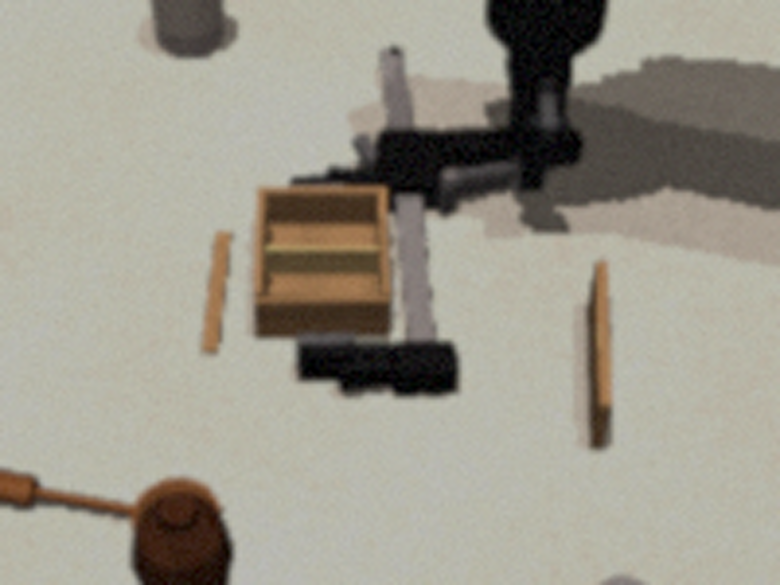

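View pics/w10.png

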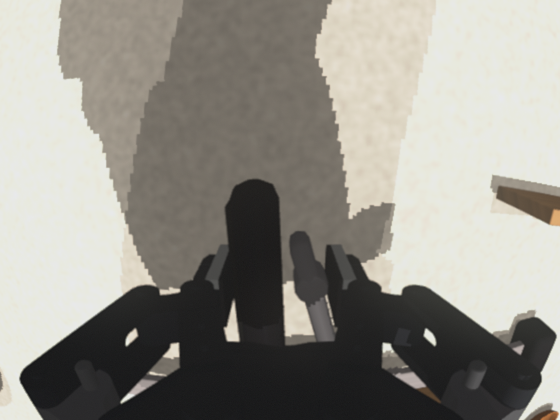

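```bash
cat > meas.py <<'E'
from ortho import *
import pickle,sys
s=readout.read_state();print(s['time'],s['ee_pos'].round(4),s['ft_force'].round(1),round(s['grip_width'],4))
ps,im,d=cam('side');P=cloud(ps,d,False)
pt,it,dt=cam('top')
tag=sys.argv[1]
cv2.imwrite('pics/t%s.png'%tag,cv2.resize(it[170:280,190:330],None,fx=5.5,fy=5.4,interpolation=cv2.INTER_CUBIC))
cv2.imwrite('pics/s%s.png'%tag,cv2.resize(im[160:310,200:400],None,fx=3.9,fy=3.9,interpolation=cv2.INTER_CUBIC))
np.savez('m%s.npz'%tag,im=im,d=d,it=it,dt=dt)
for n,PP,I in(('side',P,im),('top',cloud(pt,dt,False),it)):
    z=PP[...,2]
    m=(PP[...,0]>.53)&(PP[...,0]<.605)&(PP[...,1]>-.01)&(PP[...,1]<.07)&(z>.010)&(z<.024)
    # bar is grey: low saturation
    hsv=cv2.cvtColor(I,cv2.COLOR_BGR2HSV); 
    b=m&(hsv[...,1]<60)
    q=PP[b]; 
    if len(q)>20: 
        c=np.polyfit(q[:,1],q[:,0],1);print(n,'bar',len(q),c.round(4),'x@0.03',np.polyval(c,.03).round(4),'std',(q[:,0]-np.polyval(c,q[:,1])).std().round(4))
    m=(PP[...,0]>.57)&(PP[...,0]<.70)&(PP[...,1]>-.04)&(PP[...,1]<.075)&(z>.030)&(z<.045)&(hsv[...,1]>60)
    q=PP[m]
    if len(q)>20: print(n,'boxrim',len(q),cv2.minAreaRect((q[:,:2]*1000).astype(np.float32)))
E
python3 meas.py 11; python3 - <<'E'
from h import *
# same measure on the initial frames not stored; use top0 rim
E
```

```text
14.925 [ 0.4994 -0.0867  0.0804] [ 1.  -2.4  2.1] 0.0428
side bar 171 [-0.1093  0.5744] x@0.03 0.5711 std 0.005
side boxrim 308 ((629.5259399414062, 17.108341217041016), (88.28117370605469, 107.56072235107422), 4.145066738128662)
top bar 160 [-0.0976  0.5737] x@0.03 0.5707 std 0.0061
top boxrim 264 ((632.6512451171875, 17.91525650024414), (85.85823059082031, 98.59397888183594), 4.524437427520752)
```

View pics/t11.png

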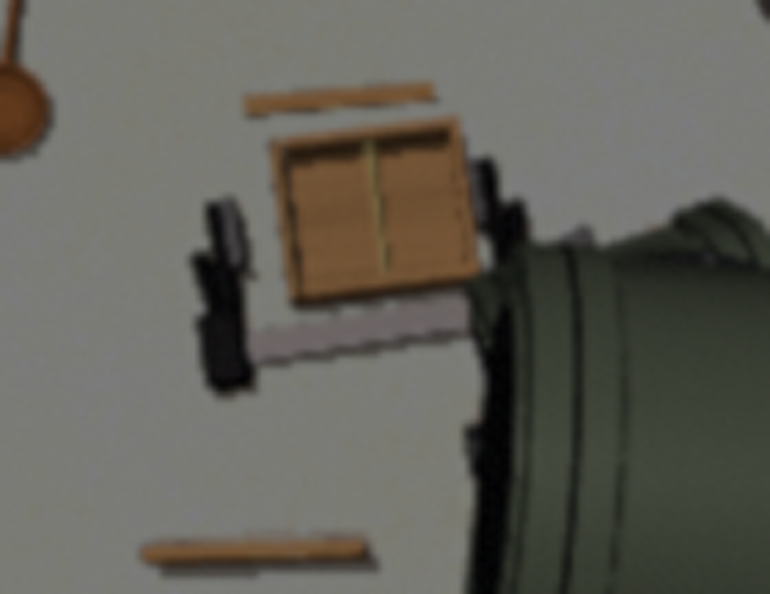

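servo_tool(
  series=[5.2,0,0.35,-0.1,0,0,0,6.0,0,0.35,-0.1,0,0,0,6.7,0,0.35,-0.1,0,0,0.01,7.3,0,0.25,-0.1,0,0,0.01,7.3,0,0,0,0,0,0],
)

```text
time: 15.65
ee_pos: [0.4992, -0.0731, 0.0763]
tool_rot: [0.0, -0.049, 0.999, 0.0]
ft_force: [0.4, 0.3, -0.2]
grip_width: 0.0731
```

servo_tool(
  series=[6.7,0,-0.25,0.1,0,0,0,6.0,0,-0.35,0.1,0,0,0,5.2,-0.05,-0.35,0.1,0,0,-0.01,4.4,-0.05,-0.35,0.1,0,0,-0.02,4.0,-0.05,0,0,0,0,-0.01],
)

```text
time: 16.27
ee_pos: [0.498, -0.0865, 0.0805]
tool_rot: [0.001, -0.028, 1.0, 0.0]
ft_force: [3.2, 1.3, 0.9]
grip_width: 0.0424
```

```bash
python3 meas.py 12
```

```text
16.275 [ 0.498  -0.0865  0.0805] [3.2 1.3 0.9] 0.0424
side bar 161 [-0.0914  0.5757] x@0.03 0.573 std 0.0048
side boxrim 301 ((631.525634765625, 18.646747589111328), (83.7214126586914, 105.24649047851562), 5.421891212463379)
top bar 161 [-0.0882  0.576 ] x@0.03 0.5734 std 0.005
top boxrim 270 ((631.8048095703125, 19.081432342529297), (84.50971984863281, 96.42420196533203), 4.466168403625488)
```

View pics/t12.png

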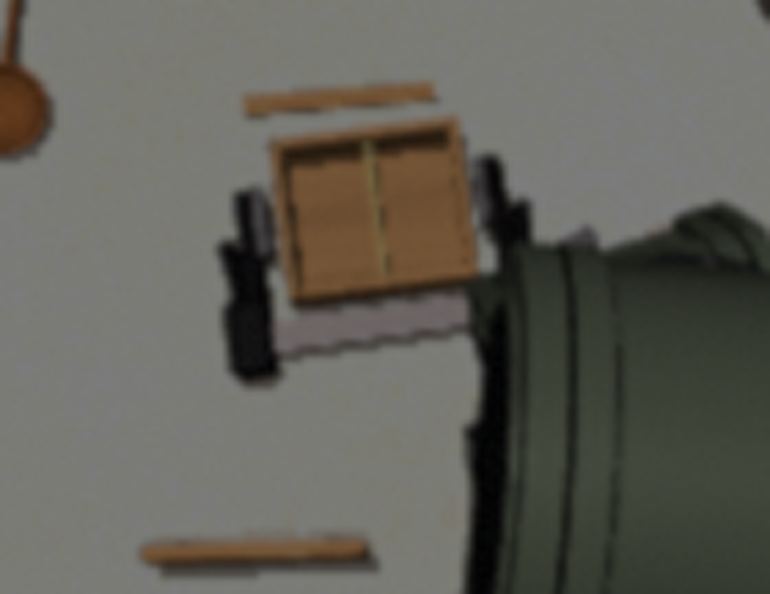

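View pics/s12.png

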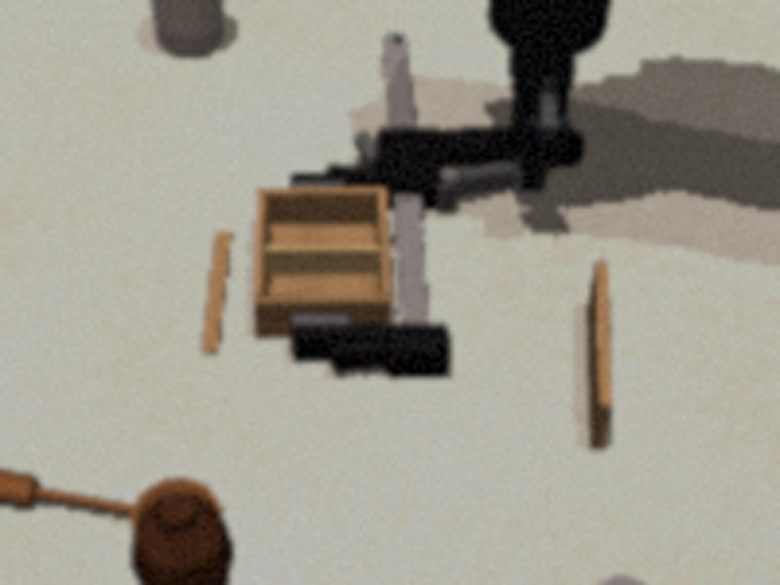

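servo_tool(
  series=[5.2,0,0.35,-0.1,0,0,0,6.0,0,0.35,-0.1,0,0,0,6.7,0.05,0.35,-0.1,0,0,0.01,7.3,0.1,0.25,-0.1,0,0,0.01,7.3,0,0,0,0,0,0],
)

```text
time: 17.0
ee_pos: [0.4993, -0.0732, 0.0763]
tool_rot: [0.0, -0.039, 0.999, 0.0]
ft_force: [0.3, -0.3, 0.7]
grip_width: 0.073
```

servo_tool(
  series=[6.8,0,-0.25,0.1,0,0,0,6.4,0,-0.2,0.05,0,0,0,6.0,-0.05,-0.2,0.05,0,0,-0.01,5.6,-0.1,-0.2,0.05,0,0,-0.01,5.4,-0.1,-0.1,0,0,0,0],
)

```text
time: 17.62
ee_pos: [0.4971, -0.083, 0.079]
tool_rot: [0.001, -0.028, 1.0, 0.0]
ft_force: [3.5, 1.7, 0.2]
grip_width: 0.0545
```

```bash
python3 meas.py 13
```

```text
17.625 [ 0.4971 -0.083   0.079 ] [3.5 1.7 0.2] 0.0545
side bar 149 [-0.115  0.575] x@0.03 0.5715 std 0.0049
side boxrim 293 ((631.5546875, 18.400588989257812), (83.5955810546875, 104.59721374511719), 5.347263336181641)
top bar 160 [-0.0846  0.5743] x@0.03 0.5718 std 0.0064
top boxrim 282 ((631.785888671875, 22.105327606201172), (84.84603881835938, 102.46066284179688), 4.184451103210449)
```

View pics/t13.png

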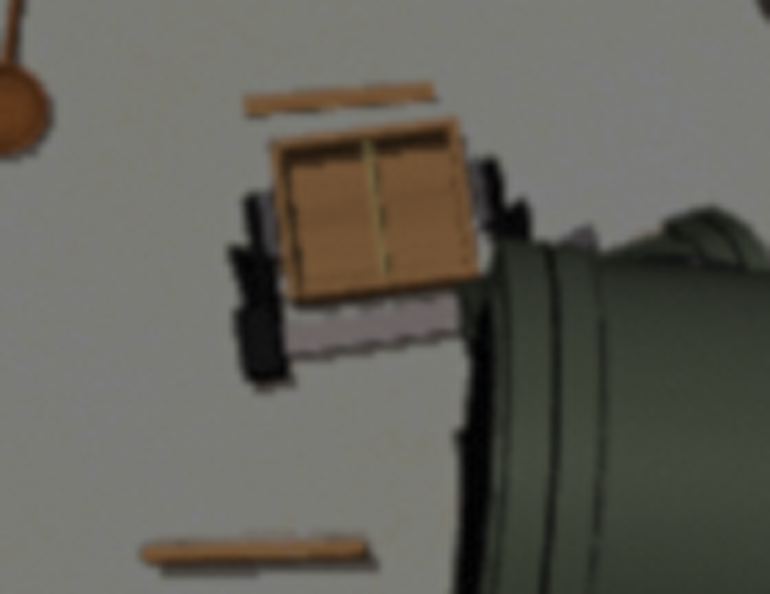

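View pics/s13.png

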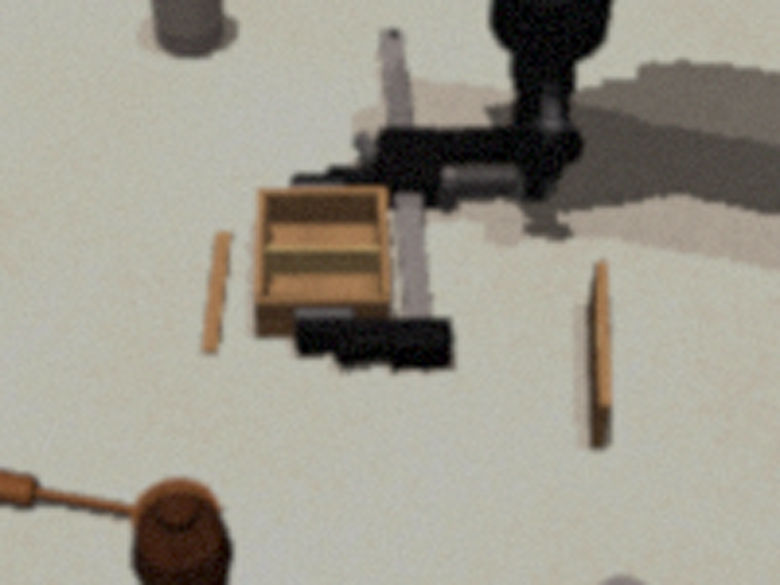

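servo_tool(
  series=[5.0,0,-0.2,0.05,0,0,0,4.7,0,-0.15,0.05,0,0,0,4.4,0,-0.15,0.05,0,0,0,4.0,0,-0.1,0,0,0,0,4.0,0,0,0,0,0,0],
)

```text
time: 18.35
ee_pos: [0.4968, -0.0886, 0.0804]
tool_rot: [0.0, -0.029, 1.0, 0.0]
ft_force: [3.6, 2.9, 2.4]
grip_width: 0.0431
```

```bash
python3 meas.py 14
```

```text
18.35 [ 0.4968 -0.0886  0.0804] [3.6 2.9 2.4] 0.0431
side bar 134 [-0.107   0.5727] x@0.03 0.5695 std 0.0049
side boxrim 325 ((631.318115234375, 17.264984130859375), (86.10844421386719, 112.65164184570312), 1.147212266921997)
top bar 155 [-0.1392  0.5733] x@0.03 0.5692 std 0.0059
top boxrim 285 ((631.2581176757812, 22.259586334228516), (85.52023315429688, 111.64427185058594), 5.554543495178223)
```

View pics/t14.png

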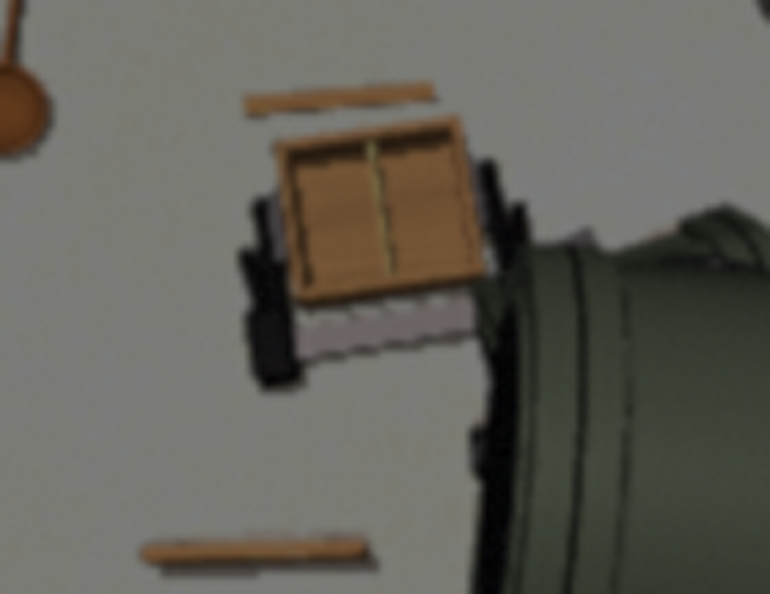

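View pics/s14.png

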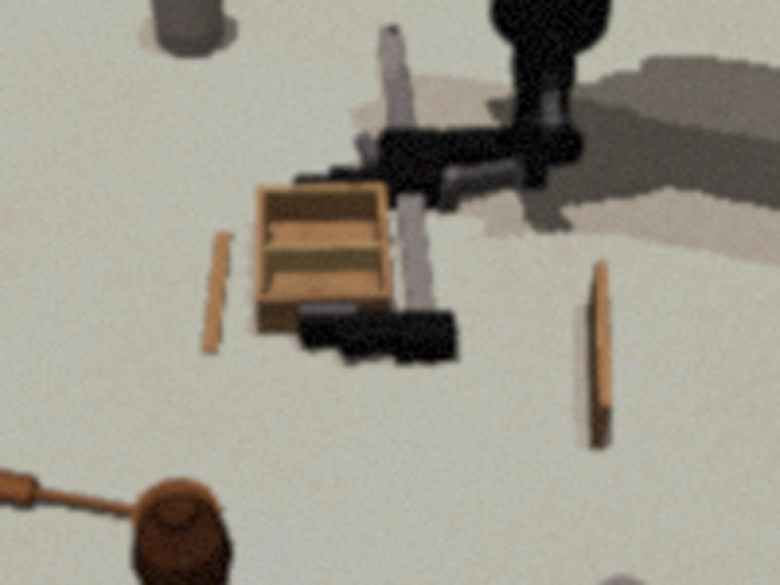

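servo_tool(
  series=[5.2,0,0.35,-0.1,0,0,0,6.0,0,0.35,-0.1,0,0,0,6.7,0.05,0.35,-0.1,0,0,0.01,7.3,0.1,0.25,-0.1,0,0,0.01,7.3,0,0,0,0,0,0],
)

```text
time: 19.08
ee_pos: [0.4982, -0.0758, 0.0763]
tool_rot: [-0.0, -0.039, 0.999, -0.0]
ft_force: [-0.1, 0.6, 0.7]
grip_width: 0.073
```

```bash
python3 meas.py 15
```

```text
19.075 [ 0.4982 -0.0758  0.0763] [-0.1  0.6  0.7] 0.073
side bar 135 [-0.1161  0.573 ] x@0.03 0.5695 std 0.0049
side boxrim 302 ((629.71826171875, 19.362262725830078), (82.12267303466797, 113.63333892822266), 5.6877007484436035)
top bar 156 [-0.1236  0.5733] x@0.03 0.5696 std 0.0069
top boxrim 266 ((630.7490234375, 21.513816833496094), (86.1031265258789, 108.5588607788086), 5.022467136383057)
```

View pics/t15.png

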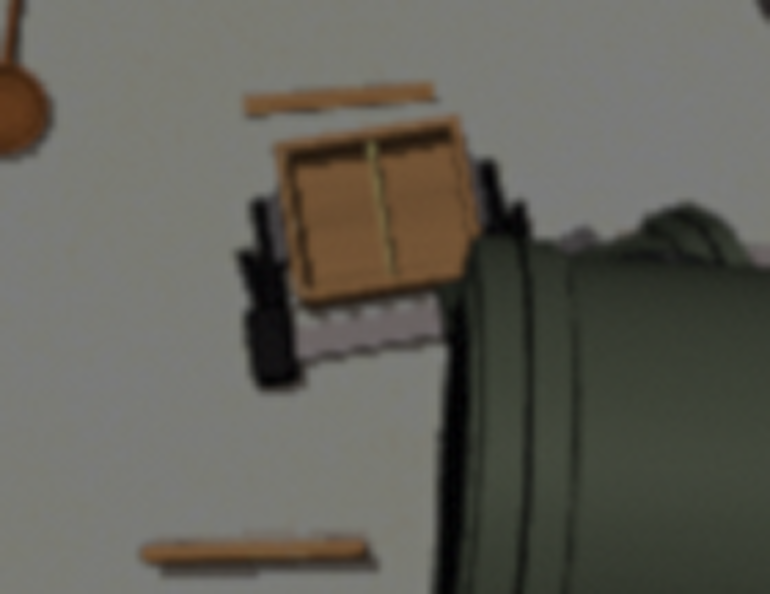

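servo_tool(
  series=[6.8,0,-0.25,0.1,0,0,0,6.4,0,-0.2,0.05,0,0,0,6.0,0,-0.2,0.05,0,0,-0.01,5.7,0,-0.15,0.05,0,0,-0.01,5.4,0,-0.15,0.05,0,0,0],
  squeeze=22,
)

```text
time: 19.8
ee_pos: [0.4982, -0.0849, 0.0795]
tool_rot: [0.0, -0.029, 1.0, 0.0]
ft_force: [-0.7, 8.0, 5.4]
grip_width: 0.0544
```

servo_tool(
  series=[5.1,0,-0.15,0.03,0,0,0,4.8,0,-0.15,0.03,0,0,0,4.8,0,0,0,0,0,0],
)

```text
time: 20.18
ee_pos: [0.4985, -0.0877, 0.0802]
tool_rot: [0.001, -0.029, 1.0, 0.001]
ft_force: [-0.7, 7.5, 4.1]
grip_width: 0.0523
```

servo_tool(
  series=[4.5,0,0.15,0,0,0,0,4.3,0,0,0,0,0,0,4.3,0,0,0,0,0,0],
)

```text
time: 20.55
ee_pos: [0.4983, -0.087, 0.0801]
tool_rot: [0.0, -0.028, 1.0, -0.0]
ft_force: [0.5, 1.4, 4.1]
grip_width: 0.0515
```

```bash
python3 meas.py 16;  python3 - <<'E'
from h import *
p,im,d=cam('wrist','w16.png')
E
```

```text
20.55 [ 0.4983 -0.087   0.0801] [0.5 1.4 4.1] 0.0515
side bar 123 [-0.0793  0.5739] x@0.03 0.5715 std 0.0054
side boxrim 319 ((625.5377197265625, 18.915573120117188), (95.35502624511719, 121.30419921875), 5.830094814300537)
top bar 135 [-0.1273  0.5745] x@0.03 0.5707 std 0.0066
top boxrim 284 ((632.6334838867188, 17.475406646728516), (85.39786529541016, 109.1050796508789), 5.840723037719727)
```

View pics/t16.png

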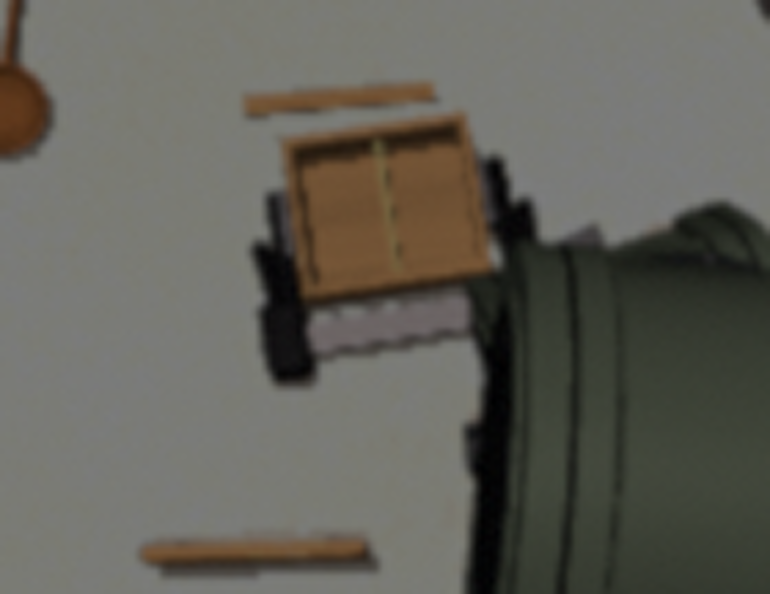

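View pics/s16.png

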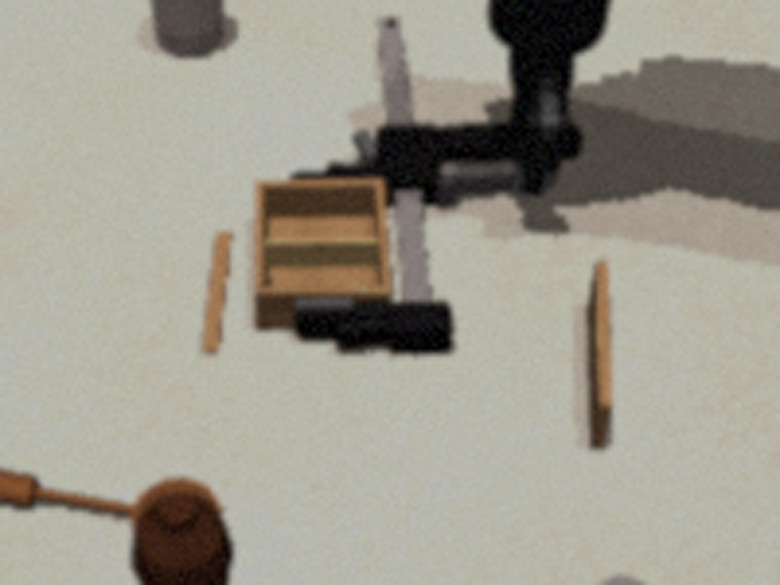

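View pics/w16.png

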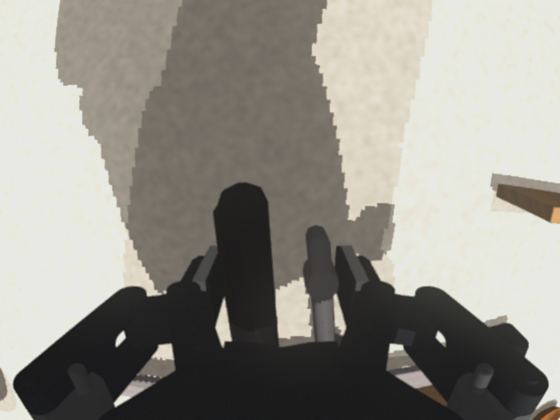

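servo_tool(
  series=[4.0,0,0,0,0,0,0,4.0,0,0,0,0,0,0,4.0,0,0,0,0,0,0,4.0,0,0,0,0,0,0],
  squeeze=24,
)

```text
time: 21.2
ee_pos: [0.4982, -0.087, 0.08]
tool_rot: [0.0, -0.029, 1.0, -0.0]
ft_force: [0.5, 1.1, 3.6]
grip_width: 0.052
```

```bash
python3 - <<'E'
from h import *
s=readout.read_state();print(s['time'],s['ee_pos'].round(4),s['ft_force'].round(1),s['grip_width'])
D=[cam('side') for _ in range(5)]
p=D[0][0]; im=np.mean([x[1] for x in D],0).astype(np.uint8)
c=[w2px(p,X) for X in ((.57,.08,0),(.69,-.05,.036),(.57,-.05,0),(.69,.08,.04))];print(c)
cv2.imwrite('pics/s17.png',cv2.resize(im[190:260,240:330],None,fx=8.5,fy=8.5,interpolation=cv2.INTER_CUBIC))
D=[cam('top') for _ in range(5)]
im=np.mean([x[1] for x in D],0); im=np.clip(im*1.8,0,255).astype(np.uint8)
cv2.imwrite('pics/t17.png',cv2.resize(im[185:250,225:305],None,fx=9,fy=9,interpolation=cv2.INTER_CUBIC))
s=readout.read_state();print(s['time'],s['grip_width'])
E
```

```text
21.2 [ 0.4982 -0.087   0.08  ] [0.5 1.1 3.6] 0.051956940778131455
[(np.float64(305.3668579448925), np.float64(251.14338368023368)), (np.float64(261.3187010456398), np.float64(199.89631930921402)), (np.float64(307.1115076612382), np.float64(211.95773660850978)), (np.float64(255.3291793382634), np.float64(237.77497004651903))]
21.7 0.05130414107395794
```

View pics/s17.png

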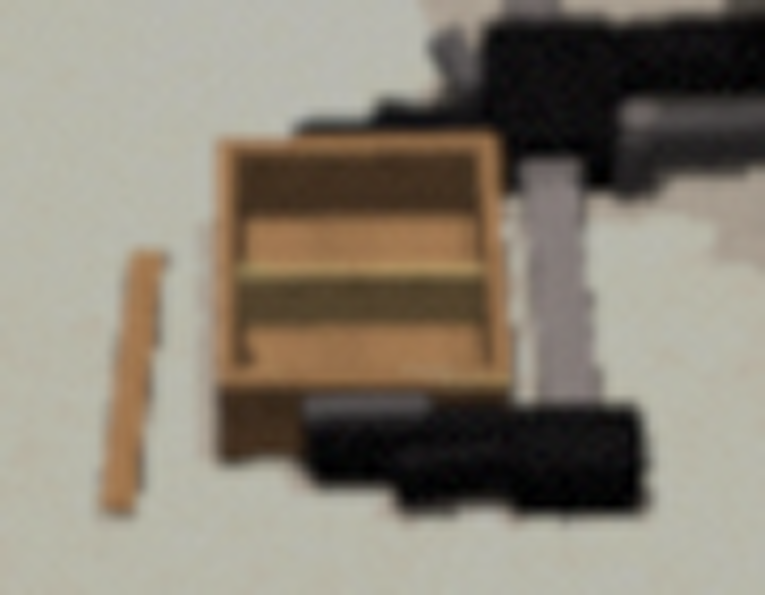

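View pics/t17.png

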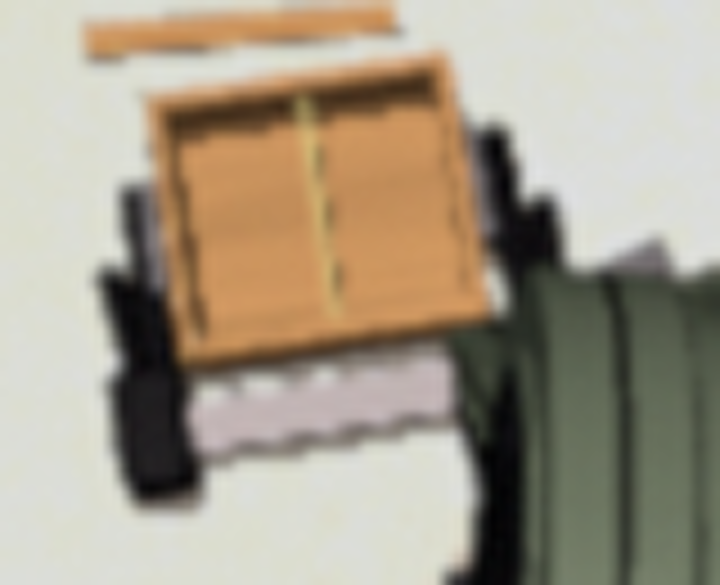

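```bash
python3 - <<'E'
from h import *
p,im,d=cam('side','s18.png');pt,it,dt=cam('top','t18.png')
P=cloud(pt,dt,False);m=(P[...,0]>.41)&(P[...,0]<.52)&(P[...,1]>.23)&(P[...,1]<.33)&(P[...,2]>.06)
print(m.sum(),P[m].mean(0),P[m].max(0))
s=readout.read_state();print(s['time'],s['ee_pos'].round(4),s['ft_force'].round(1),s['grip_width'])
E
```

```text
132 [0.46000877 0.2787069  0.07280864] [0.47591598 0.29392963 0.07981571]
21.8 [ 0.4982 -0.087   0.08  ] [0.4 1.  4.5] 0.051416379388241895
```

View pics/s18.png

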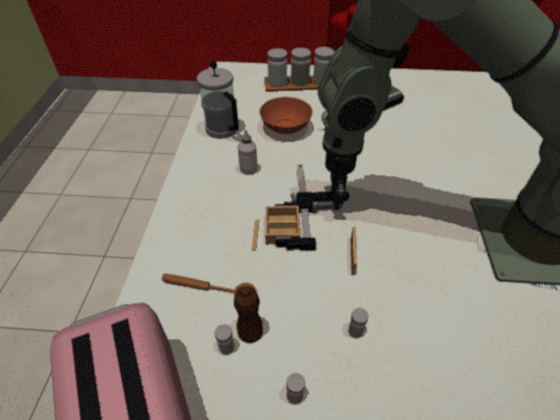

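The side view shows the jar standing at pixel (358, 322), well clear of the clamp. The box is held between the jaws at about (283, 225), the gripper is still on the trigger, and the other objects have not moved. I'm handing in now.

```bash
python3 -c "
from workcell import job
print(job.hand_in())"
```

```text
the job is handed in; nothing more can be done
None
```

The job is handed in at about 22 s of the 69 s. The jar is out of the gap, and the jaws are closed on the box with the end board pressed against it. The gripper still holds the trigger squeezed.

- **Jar:** I lifted it out of the gap and stood it upright at about (0.46, 0.28) m. The last picture and the depth data (top at 73 mm) show it standing there, more than 15 cm from the clamp and box.
- **Clamping:** I used the trigger only. Five full strokes closed the jaw, and the sixth stopped short at about 51.5 mm between the fingers, against 42.5 mm at the stop. That means the jaws are tight. The grip is set to 24 N, so by your formula the jaws press with about 27 N.
- **End board:** The averaged close-ups show no gap between board and box, and both pads are in contact. The cameras resolve only 2–3 mm per pixel, so I could not measure the fit more finely than that.
- **Shifts:** The clamp crept a few millimetres and turned 1–2° during the pumping; I partly corrected this between strokes. The box slid a few millimetres onto the near jaw as it tightened. My angle readings of the bar from the side and top cameras differed by about 3° at the end (4.5° and 7.3°).
- **Forces:** The highest wrist force I saw was 23 N, while setting the jar down.

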